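Set up the tabletop camera shot: right the watchtower, set and lock the stand's leg

TASK

Get the game board ready for a photo: stand the fallen stone watchtower upright in the middle of the little round plaza and let go of it. Then draw out the camera stand's spring-loaded sliding leg until its index bar lines up with the pointer on the rule, hold it right there while you squeeze its cam lever fully closed (do not close the lever before the leg is at the pointer), and finish still holding the leg at the pointer with the lever closed. Leave all the other pieces where they stand.

Things in the scene. Friction and masses are not known exactly. Their poses are not given: they have to be found in the camera images.
- tower: Model watchtower of grey stone-like resin, square shaft 46 x 46 mm, 100 mm tall with four corner merlons on top, about 0.2 kg (varies). Starts lying on one side on the board. Origin: centre of its square foot; its z axis runs from the foot to the battlements, its x and y axes are square to its flat sides. It may stand with any side facing any way.
- plaza_top (a point): Centre of the upper face of the round stone plaza, a fixed disc 96 mm across and 6 mm high with a paler round paving on top; z up.
- stand: Fixed camera stand: black tube with a sliding leg in it, behind it a heavy foot, 0.22 m mast and small camera. Origin on the table below the leg's head when fully in. The leg slides OUT along the stand's -x (roughly towards the robot), up to 130 mm; y is level and square to it, z up. The tube's collar begins at x = +40 mm, mast at +215 mm; a flat rule (22 mm wide) lies along x at y = +70 mm.
- leg: The sliding leg, axes as the stand's, origin on the table below its head. A spring of 5 to 6.5 N always pulls it back in, even with the lever closed, so it must be kept held; it starts fully in. In its axes: black head block x and y within 27 and 18 mm, up to z = 36; on it an upright aluminium wall x -27 to +27, y -15 (outer face) to -8, z 34 to 90 mm; the cam lever faces it on the +y side.
- leg_grip (a point): Point on the leg at x = y = 0, z = 65 mm of the leg's axes, midway between the outer faces of wall and closed lever (30 mm apart). Fingers pointing down, one outside the wall and one outside the lever, closing along the leg's y, squeeze the lever shut and grip the leg here. Moves with the leg.
- hook (a point): Middle of the back face of the hook plate, an upright plate running sideways from the wall: leg x -27 to -19, y -14 to -54, z 34 to 90 mm. This point: x = -19, y = -34, z = 65. A finger outside the wall (y below -15) and behind the plate (x above -19) draws the leg out by pushing this face towards -x. Moves with the leg.
- leg_index (a point): Tip of the leg's index bar, a thin steel bar (6 mm wide, z 10 to 15 mm) that sticks out low from the head to y = +56 mm, at x = 0 of the leg. Moves with the leg.
- pointer: Dark clip fixed on the rule, 16 x 24 x 10 mm with a thin nose and white line: the length mark. Origin on top of the rule below its nose and line; axes as the stand's. The leg is at its mark when the index bar's tip is at x = 0 of the pointer; it starts at x = +50 to +110 mm (how far the leg must be drawn out).
- lever (a joint): Cam lever angle, rad: 0 = closed (parallel to the wall, outer face at leg y = +15 mm), grows as it swings open, stop at 0.6; starts 0.35 to 0.5. Upright hinge at leg x = +20, y = +7 mm; blade 47 mm long towards -x, 6 mm thick, z 40 to 84 mm. It stays where it is left; about 2 N near the blade's end moves it.
- lever_tip (a point): Free end of the lever's blade, outer face, mid-height (z = 62 mm); moves with the lever: leg x = -26, y = +15 mm closed, y up to about +36 mm at the starts.
- pine: Bystander: model pine, 85 mm tall, 44 mm wide; origin under its base.
- figure: Bystander: small soldier figure, 37 mm tall on a 25 mm round base; origin under its base.
- ruin: Bystander: piece of ruined wall 16 x 70 x 44 mm; origin under its middle.
- boulder: Bystander: boulder 58 mm across, 28 mm high; origin under its middle.
- die: Bystander: die, 16 mm; origin under its middle.
- brush: Bystander: paint brush lying flat, 185 mm long, 7 mm thick; origin under the middle of its 160 mm handle.
Things that resemble listed ones, but are neither listed nor needed, are in the scene too. Leave any purple look-alike of the tower alone. Of the things that look like the part that bears plaza_top, take the one that is farthest to the robot's right at the start.

How it is judged:
By the outcome, as a careful person would: the job done as asked, in the order asked, and still so for the second after the job is handed in, while the arm keeps its last pose, push and grip.
It also fails if it takes over 64 s, if anything falls off the work surface, if the arm or the gripper's body presses on something with over 40 N, if the wrist force passes 120 N, or if a joint passes its speed limit or range.

ROBOT

A 6-joint arm with a two-finger parallel gripper is mounted at the origin on the work surface. World frame = base frame: x ahead of the robot, y to its left, z up, the work surface at z = 0. Lengths are in m, angles in degrees, forces in N, time in s.
With the tool pointing down it reaches from about 0.275 to 0.85 m from the base axis. Payload 5.2 kg.
Tool frame: the origin (TCP) lies between the finger pads; the fingertips stand 25 mm ahead of it and the grasp point (between the pads) lies 6 mm ahead of it; z points along the fingers, y is the line along which they close (so a half turn about z gives the same grasp; the last joint's range is limited). The gripper opens to 85 mm and grips with 20 to 120 N. Pads are 22 mm wide; open, the fingers measure 114 mm over their backs; the gripper's body (76 mm by 85 mm) begins 54 mm behind the grasp point. The pads swing forward as they close: fully open they stand 13 mm farther back than shut.
Start: joints at [56.276, 14.817, 87.949, -0, 77.235, -11.62], TCP at [0.207, 0.51, 0.256] pointing down, gripper open.
Joint ranges: [-179.93, 179.93], [-52.35, 119.4], [10.71, 147.94], [-69.91, 249.91], [12.55, 155.21], [-178.61, 178.61]. Speed limits (degrees/s): [147.25, 147.25, 180, 180, 180, 180].

INTERFACE

Orientations are given as a 3x3 rotation matrix whose columns are the frame's x, y, z axes.
In Python, from cell import arm, cams, look_for, regions_of, pinpoint gives the robot as it stands.
- The arm moves only by the shell command python3 -m crank 'ROWS' [OPENING] [FORCE]. ROWS is JSON, a list of rows, each a list of 2 entries, a list of its own where there are three numbers: the shift along the tool's x, y, z in m, then the turn, a rotation vector about the tool's x, y, z in rad. A call has 1 to 20 rows; each row is the pose to reach, as a shift and turn from the pose commanded when the call began, along the tool's axes at that moment; what a row does not reach only later rows make up. A row lasts 1/10 s, in which the tool goes at most 50 mm and 8.59 degrees, less where a joint would pass 70% of its speed; a pose out of reach is approached as far as the arm can. A call with a gripper value outside its range is refused whole. OPENING is the opening in per cent of the stroke, from 0 (shut) to 100 (fully open), set as the call begins (- or left out, the last holds). The fingers move at their own pace and stop on an object; FORCE is the grip in N (left out, the last holds). Time passes only in rows, so rows that repeat a pose let the fingers close. It gives the time, the measured TCP pose, the force, the opening and the grip force at its end, in the units of the state.
- arm.get_state(): the state, without advancing time (a new reading comes with each control period).
- cams.capture(name): name is "side" or "top" or "wrist"; returns the picture (480x640x3 uint8, red, green, blue); there is no depth.
- cams.camera_info(name): a dict with "camera_matrix" (3x3 intrinsics, pixels), "R" (3x3) and "t" (3): a world point X has camera coordinates R X + t. Camera axes: x right, y down, z forward; pixel columns grow to the right and rows downward; lengths in m; the calibration is good to about 2 mm. A picture is of the moment at which its call begins: read the wrist's pose just before it. camera_info takes no time and is no camera call; for the wrist camera it gives the pose at the moment of the call.
- arm.sign_off(): hands the job in; it is judged then, once.
Trained networks look in the newest picture that a camera, given by its name, has taken for a name from the list of things; names that differ only in an ending like _2 or _b are one class to them, and where a whole thing is asked for, a point or a joint stands for the part that bears it (a point fixed in the world has none). Each returns a list of dicts, best first, with "p" (0 to 1); they miss things now and then, are a little off and sometimes report something else, mostly with a low value. They report only what shows in the picture. A call takes as long as a camera call. They do not tell look-alikes from the thing itself.
- look_for(camera, name): "at" ([x, y, z] in m, in world coordinates, good to about 4 mm: the middle of the surface that is visible of it).
- regions_of(camera, name): "region" (480x640 bool, what is visible of it).
- pinpoint(camera, name): "at" ([x, y, z] in m, in world coordinates, good to about 4 mm: a listed point, or the origin of a listed thing).
The state is a dict: "t": time; "qpos": joint angles; "joint_velocities": joint speeds; "joint_torque": joint torques, N m; "ee_pos": TCP position; "tcp_rot": TCP orientation; "contact_force": force on the tool from outside, world axes, zero at the start; "wrist_torque": the same for the moment, N m; "width": finger opening in m; "finger_force": force on a finger pad.
Only numpy, scipy, OpenCV 4.12 (cv2) and the standard library are available. Lean on these libraries where they do the work, as an engineer would, in place of code of your own. Each camera call takes 0.05 s, during which the arm holds its last target. There are 200 camera calls.

## Working session

There is one attempt and no reset: what is moved stays moved. The work goes in short steps, Python scripts to look and compute and a shell command to move; the robot and the scene stay as the last step left them, time stands still between calls to the robot, and variables do not carry over. Pictures are saved under pics/ and viewed, at most 10 in all, crops included, and the job is handed in when it is done.

```bash
mkdir -p pics; cat > h.py <<'E'
import numpy as np, cv2
from cell import arm,cams,look_for,regions_of,pinpoint
def snap(n,f=None):
    im=cams.capture(n)
    if f: cv2.imwrite('pics/'+f,cv2.cvtColor(im,cv2.COLOR_RGB2BGR))
    return im
def ray(n,uv,z):
    c=cams.camera_info(n);K=np.array(c['camera_matrix']);R=np.array(c['R']);t=np.array(c['t'])
    d=R.T@np.linalg.inv(K)@np.array([uv[0],uv[1],1.]);o=-R.T@t
    return o+d*(z-o[2])/d[2]
def proj(n,X):
    c=cams.camera_info(n);p=np.array(c['camera_matrix'])@(np.array(c['R'])@np.array(X)+np.array(c['t']));return p[:2]/p[2]
E
python3 - <<'E'
from h import *
np.set_printoptions(precision=3,suppress=True)
a=snap('top','top0.png');b=snap('side','side0.png')
for c in ('top','side'):
    for n in ['tower','plaza_top','stand','leg_grip','hook','leg_index','pointer','lever_tip']:
        r=pinpoint(c,n)
        print(c,n,[(np.round(x['at'],3).tolist(),round(x['p'],2),proj(c,x['at']).astype(int).tolist()) for x in r[:4]])
for n in ['pine','figure','ruin','boulder','die','brush','tower']:
    r=look_for('top',n); print(n,[(np.round(x['at'],3).tolist(),round(x['p'],2)) for x in r[:3]])
s=arm.get_state();print(s['t'],s['tcp_rot'],s['ee_pos'])
E
```

```text
top tower [([0.558, 0.122, 0.022], 0.74, [258, 249]), ([0.464, 0.326, 0.022], 0.73, [148, 302]), ([0.664, -0.178, 0.009], 0.63, [413, 192])]
top plaza_top [([0.356, 0.227, 0.007], 0.89, [203, 358]), ([0.495, 0.041, 0.007], 0.75, [301, 282])]
top stand [([0.657, -0.235, 0.002], 0.56, [442, 195])]
top leg_grip [([0.659, -0.236, 0.063], 0.7, [450, 188])]
top hook [([0.634, -0.268, 0.07], 0.67, [468, 201])]
top leg_index [([0.665, -0.178, 0.012], 0.65, [413, 191])]
top pointer [([0.563, -0.162, 0.002], 0.43, [406, 244]), ([0.658, -0.232, -0.001], 0.22, [440, 195])]
top lever_tip [([0.645, -0.205, 0.064], 0.45, [433, 196]), ([0.563, -0.161, 0.004], 0.17, [406, 244])]
side tower [([0.56, 0.122, 0.021], 0.86, [276, 237]), ([0.463, 0.331, 0.023], 0.79, [195, 201])]
side plaza_top [([0.496, 0.041, 0.007], 0.95, [259, 274]), ([0.359, 0.224, 0.004], 0.7, [156, 243])]
side stand []
side leg_grip [([0.659, -0.236, 0.064], 0.72, [435, 310])]
side hook [([0.63, -0.266, 0.068], 0.77, [430, 326])]
side leg_index [([0.664, -0.179, 0.014], 0.58, [413, 316])]
side pointer [([0.564, -0.158, 0.004], 0.51, [348, 331]), ([0.727, 0.306, 0.002], 0.44, [317, 191])]
side lever_tip [([0.728, 0.31, 0.004], 0.73, [317, 190]), ([0.643, -0.198, 0.063], 0.6, [411, 299])]
pine [([0.715, 0.165, 0.039], 0.92)]
figure [([0.402, -0.036, 0.019], 0.72)]
ruin [([0.759, 0.016, 0.029], 0.86)]
boulder [([0.388, 0.106, 0.021], 0.83), ([0.715, 0.164, 0.037], 0.72), ([0.652, -0.237, 0.056], 0.38)]
die [([0.494, 0.042, 0.004], 0.58)]
brush [([0.73, 0.316, 0.009], 0.59)]
tower [([0.591, 0.154, 0.046], 0.94), ([0.485, 0.28, 0.044], 0.56)]
1.25 [[-0.927  0.376 -0.   ]
 [ 0.376  0.927 -0.   ]
 [ 0.    -0.    -1.   ]] [0.207 0.51  0.256]
```

View pics/top0.png

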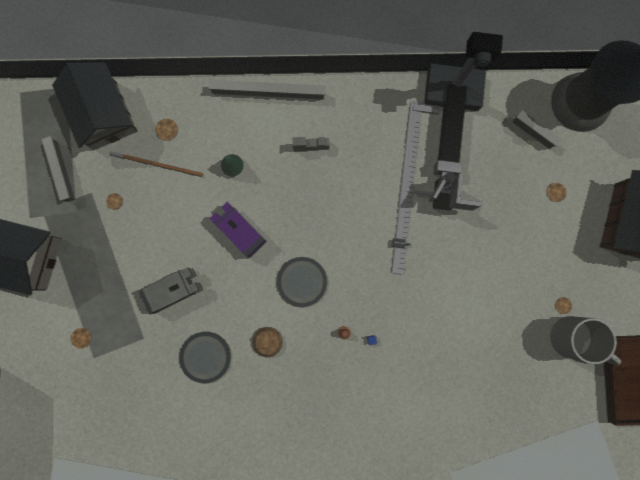

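View pics/side0.png

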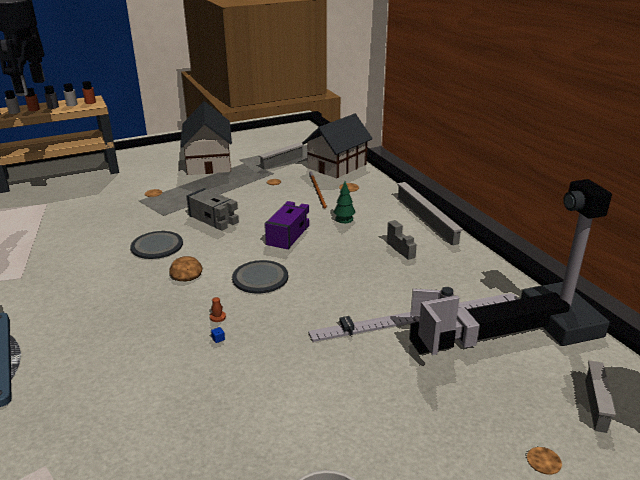

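The top view shows the grey tower lying at (172,290) with its foot at (148,302), and its battlements pointing right. The purple look-alike is at (237,230). There are two plazas, at (203,358) and (301,282). The one farther right is (301,282), which is world (0.495, 0.041). The stand's leg head is at (445,195), the pointer at (403,244) and the index at (413,191).

Possible mix-ups:
- **Tower:** grey at (172,290), which I choose, against purple at (237,230).
- **Plaza:** (301,282), which I choose, against (203,358).

I'll move the wrist camera above the tower for a close check.

```bash
python3 -m crank '[[[-0.345,-0.098,0],[0,0,0.838]],[[-0.345,-0.098,0],[0,0,0.838]],[[-0.345,-0.098,0],[0,0,0.838]],[[-0.345,-0.098,0],[0,0,0.838]],[[-0.345,-0.098,0],[0,0,0.838]],[[-0.345,-0.098,0],[0,0,0.838]],[[-0.345,-0.098,0],[0,0,0.838]],[[-0.345,-0.098,0],[0,0,0.838]],[[-0.345,-0.098,0],[0,0,0.838]],[[-0.345,-0.098,0],[0,0,0.838]],[[-0.345,-0.098,0],[0,0,0.838]]]' 100 30
python3 - <<'E'
from h import *
np.set_printoptions(precision=3,suppress=True)
im=snap('wrist','w1.png')
print(arm.get_state()['qpos'],arm.get_state()['tcp_rot'])
for n in ['tower']:
    print([(np.round(x['at'],3),round(x['p'],2),proj('wrist',x['at'])) for x in pinpoint('wrist',n)])
    for r in regions_of('wrist',n):
        m=r['region'].astype(np.uint8);ys,xs=np.where(m);print(r['p'],m.sum(),cv2.minAreaRect(np.c_[xs,ys].astype(np.float32)))
E
```

```text
t: 2.35
ee_pos: [0.4884, 0.2901, 0.2564]
tcp_rot: [[-0.342, 0.94, -0.001], [0.94, 0.342, 0.0], [0.0, -0.0, -1.0]]
contact_force: [-0.1, -0.0, -0.2]
width: 0.0853
finger_force: 0.0
[19.463 16.671 85.401  0.022 77.936 -0.552] [[-0.342  0.94  -0.   ]
 [ 0.94   0.342  0.   ]
 [ 0.    -0.    -1.   ]]
[(array([0.462, 0.331, 0.019]), 0.9, array([302.283, 143.852]))]
0.81 7174 ((306.5765686035156, 209.77757263183594), (128.30865478515625, 61.36617660522461), 85.36454010009766)
0.71 7694 ((371.9918518066406, 373.404541015625), (72.52452087402344, 112.91393280029297), 69.17910766601562)
```

View pics/w1.png

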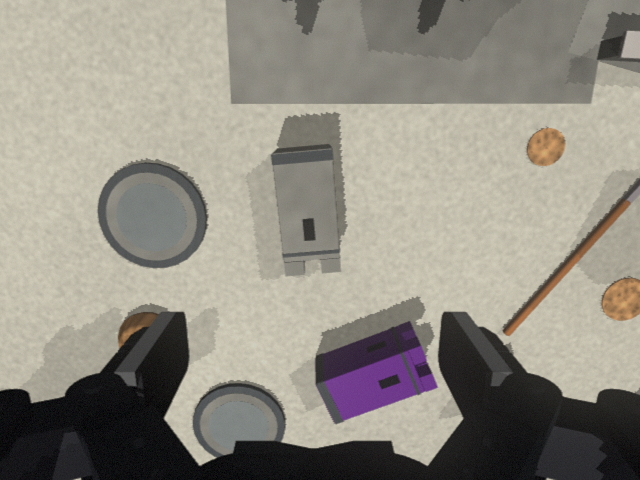

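The close view shows the grey tower with its foot edge at about (274,163)–(333,158) and its merlon tips at about (285,275)–(340,271). The purple one is at (378,370). I'll work out the tower's axis and position.

```bash
python3 - <<'E'
from h import *
np.set_printoptions(precision=4,suppress=True)
P=[ray('wrist',p,.046) for p in [(274,164),(333,159),(285,275),(341,271)]]
for p in P: print(p)
f=(P[0]+P[1])/2; t=(P[2]+P[3])/2; a=t-f; print(f,t,np.linalg.norm(a),np.degrees(np.arctan2(a[1],a[0])), np.linalg.norm(P[0]-P[1]),P[1]-P[0])
w=P[1]-P[0];print(np.degrees(np.arctan2(w[1],w[0])))
for c in ('top','wrist'):
    snap(c)
    print([(np.round(x['at'],4),round(x['p'],2)) for x in pinpoint(c,'plaza_top')])
E
```

```text
[0.4472 0.3117 0.046 ]
[0.4881 0.3306 0.046 ]
[0.4843 0.2291 0.046 ]
[0.5263 0.2481 0.046 ]
[0.4676 0.3212 0.046 ] [0.5053 0.2386 0.046 ] 0.0907625187184993 -65.48105338333576 0.045015232529428906 [0.0409 0.0188 0.    ]
24.747431540411736
[(array([0.4923, 0.0409, 0.0067]), 0.75), (array([0.3588, 0.226 , 0.008 ]), 0.71)]
[(array([0.4963, 0.0433, 0.0067]), 0.79), (array([0.3585, 0.225 , 0.0071]), 0.79)]
```

```bash
python3 -m crank '[[[-0.0023,-0.0058,0.126],[0.0206,0.523,-0.0772]],[[-0.0023,-0.0058,0.126],[0.0206,0.523,-0.0772]],[[-0.0023,-0.0058,0.126],[0.0206,0.523,-0.0772]],[[-0.0023,-0.0058,0.126],[0.0206,0.523,-0.0772]],[[-0.0023,-0.0058,0.126],[0.0206,0.523,-0.0772]],[[-0.0023,-0.0058,0.126],[0.0206,0.523,-0.0772]]]'
python3 - <<'E'
from h import *
np.set_printoptions(precision=4,suppress=True)
s=arm.get_state();R=np.array(s['tcp_rot']);p=np.array(s['ee_pos']);print(s['qpos'],R)
print(R.T@(np.array([.4837,.2859,.031])-p))
E
```

```text
t: 3.3
ee_pos: [0.4857, 0.2845, 0.1304]
tcp_rot: [[-0.357, 0.911, -0.205], [0.79, 0.412, 0.454], [0.498, 0.0, -0.867]]
contact_force: [1.2, -0.6, 0.3]
width: 0.0856
finger_force: 0.0
[  2.5019  26.2636  97.1968  29.2481  71.1129 -35.0625] [[-0.3572  0.9112 -0.2051]
 [ 0.7902  0.4119  0.4538]
 [ 0.498   0.     -0.8672]]
[-0.0476 -0.0012  0.0873]
```

```bash
python3 -m crank '[[[-0.024,-0.0012,0.044],[0,0,0]],[[-0.048,-0.0012,0.087],[0,0,0]],[[-0.048,-0.0012,0.087],[0,0,0]],[[-0.048,-0.0012,0.087],[0,0,0]]]' 100
python3 -m crank '[[[0,0,0],[0,0,0]],[[0,0,0],[0,0,0]],[[0,0,0],[0,0,0]],[[0,0,0],[0,0,0]],[[0,0,0],[0,0,0]],[[0,0,0],[0,0,0]],[[0,0,0],[0,0,0]],[[0,0,0],[0,0,0]],[[0,0,0],[0,0,0]],[[0,0,0],[0,0,0]]]' 0 40
```

```text
t: 3.7
ee_pos: [0.4829, 0.2872, 0.0321]
tcp_rot: [[-0.359, 0.91, -0.207], [0.788, 0.415, 0.455], [0.5, -0.0, -0.866]]
contact_force: [1.0, -0.0, 0.8]
width: 0.0853
finger_force: 0.0
t: 4.7
ee_pos: [0.4847, 0.2863, 0.0335]
tcp_rot: [[-0.36, 0.911, -0.203], [0.788, 0.413, 0.456], [0.499, 0.004, -0.866]]
contact_force: [-0.4, -0.8, 7.3]
width: 0.0453
finger_force: 40.9
```

```bash
python3 -m crank '[[[0.03,0,-0.052],[0,0,0]],[[0.06,0,-0.104],[0,0,0]],[[0.08,0,-0.139],[0,0,0]],[[0.08,0,-0.139],[0,0,0]]]'
cat > plan.py <<'E'
from h import *
from scipy.spatial.transform import Rotation as Ro
np.set_printoptions(precision=4,suppress=True)
R0=np.array([[-0.36,0.911,-0.203],[0.788,0.413,0.456],[0.499,0.004,-0.866]]);p0=np.array([.4847,.2863,.0335])
y=R0[:,1]*[1,1,0];y/=np.linalg.norm(y);a=np.array([y[1],-y[0],0])
foot=R0.T@(np.array([.4638,.3296,.0225])-p0)
Q=np.column_stack([[0,0,1.],y,np.cross([0,0,1.],y)])@np.column_stack([a,y,np.cross(a,y)]).T
s=arm.get_state();R=np.array(s['tcp_rot']);p=np.array(s['ee_pos'])
print('a',a,'foot tool',foot,'now',p,s['qpos'])
for yaw in (50,68):
    R1=Ro.from_euler('z',yaw,degrees=True).as_matrix()@Q@R0
    p1=np.array([.4945,.0425,.006+.10])-R1@foot
    print(yaw,'shift',R.T@(p1-p),'turn',Ro.from_matrix(R.T@R1).as_rotvec(),'tcp',p1,R1[:,2])
E
python3 plan.py
```

```text
t: 5.1
ee_pos: [0.4859, 0.2863, 0.1981]
tcp_rot: [[-0.364, 0.911, -0.196], [0.788, 0.413, 0.456], [0.496, 0.011, -0.868]]
contact_force: [0.9, -0.3, -1.5]
width: 0.0455
finger_force: 42.7
a [ 0.4129 -0.9108  0.    ] foot tool [ 0.0362 -0.0012  0.0335] now [0.4859 0.2863 0.1981] [  2.6212  21.5079  93.5673  28.3638  77.9235 -31.2128]
50 shift [-0.2102 -0.101  -0.0707] turn [-0.2412 -1.4525 -0.9363] tcp [0.4842 0.0466 0.1541] [ 0.835  -0.2298 -0.4991]
68 shift [-0.2126 -0.1031 -0.0721] turn [-0.3306 -1.3563 -1.2637] tcp [0.4835 0.0432 0.1541] [ 0.8651  0.0395 -0.4991]
```

```bash
python3 -m crank '[[[-0.1,-0.05,-0.07],[-0.16,-0.68,-0.63]],[[-0.2126,-0.1031,-0.0721],[-0.3306,-1.3563,-1.2637]],[[-0.2126,-0.1031,-0.0721],[-0.3306,-1.3563,-1.2637]],[[-0.2126,-0.1031,-0.0721],[-0.3306,-1.3563,-1.2637]],[[-0.2126,-0.1031,-0.0721],[-0.3306,-1.3563,-1.2637]],[[-0.2126,-0.1031,-0.0721],[-0.3306,-1.3563,-1.2637]],[[-0.2126,-0.1031,-0.0721],[-0.3306,-1.3563,-1.2637]],[[-0.2126,-0.1031,-0.0721],[-0.3306,-1.3563,-1.2637]],[[-0.2126,-0.1031,-0.0721],[-0.3306,-1.3563,-1.2637]],[[-0.2126,-0.1031,-0.0721],[-0.3306,-1.3563,-1.2637]],[[-0.2126,-0.1031,-0.0721],[-0.3306,-1.3563,-1.2637]],[[-0.2126,-0.1031,-0.0721],[-0.3306,-1.3563,-1.2637]],[[-0.2126,-0.1031,-0.0721],[-0.3306,-1.3563,-1.2637]],[[-0.2126,-0.1031,-0.0721],[-0.3306,-1.3563,-1.2637]],[[-0.2126,-0.1031,-0.0721],[-0.3306,-1.3563,-1.2637]],[[-0.2126,-0.1031,-0.0721],[-0.3306,-1.3563,-1.2637]]]'
python3 plan.py
python3 - <<'E'
from h import *
for c in ('top','side'):
    snap(c,c+'1.png')
    for n in ('tower','plaza_top'): print(c,n,[(np.round(x['at'],4).tolist(),round(x['p'],2)) for x in pinpoint(c,n)])
a=cv2.imread('pics/top1.png')[150:390,100:420];b=cv2.imread('pics/side1.png')[120:360,130:450]
cv2.imwrite('pics/m1.png',np.hstack([cv2.resize(a,(400,300)),cv2.resize(b,(400,300))]))
E
```

```text
t: 6.7
ee_pos: [0.4688, 0.0519, 0.2185]
tcp_rot: [[-0.648, 0.006, 0.762], [0.035, 0.999, 0.022], [-0.761, 0.041, -0.647]]
contact_force: [0.2, 0.0, -1.8]
width: 0.046
finger_force: 43.2
a [ 0.4129 -0.9108  0.    ] foot tool [ 0.0362 -0.0012  0.0335] now [0.4688 0.0519 0.2185] [ -18.2807  -10.7653  139.8091   78.7783   15.363  -178.5097]
50 shift [ 0.0389 -0.0079  0.0534] turn [ 0.2385 -0.1865  0.1179] tcp [0.4842 0.0466 0.1541] [ 0.835  -0.2298 -0.4991]
68 shift [ 0.0393 -0.0112  0.0527] turn [-0.0185 -0.1811 -0.0635] tcp [0.4835 0.0432 0.1541] [ 0.8651  0.0395 -0.4991]
top tower [([0.5632, 0.1231, 0.0268], 0.82), ([0.4717, 0.051, 0.1709], 0.63), ([0.6327, -0.265, 0.0691], 0.37)]
top plaza_top [([0.3854, -0.0903, 0.0001], 0.63), ([0.3554, 0.2242, 0.0105], 0.58)]
side tower [([0.5595, 0.1241, 0.0246], 0.74), ([0.467, 0.0558, 0.1697], 0.61)]
side plaza_top [([0.4944, 0.0436, 0.009], 0.75), ([0.3581, 0.2264, 0.0049], 0.57)]
```

View pics/m1.png

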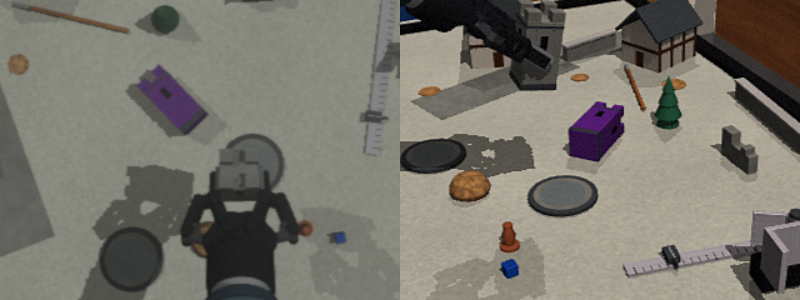

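The tower is held close to upright above the plaza. The wrist has stopped at its joint range (j6 at -178.5, j5 at 15), about 10° short. I'll fit a small kinematic model to the readings so far and choose a reachable yaw.

```bash
cat > kin.py <<'E'
from h import *
from scipy.spatial.transform import Rotation as Ro
from scipy.optimize import least_squares
import itertools
np.set_printoptions(precision=4,suppress=True)
D=[([56.276,14.817,87.949,0,77.235,-11.62],[.207,.51,.256],[[-.927,.376,0],[.376,.927,0],[0,0,-1]]),
([19.463,16.671,85.401,.022,77.936,-.552],[.4884,.2901,.2564],[[-.342,.94,0],[.94,.342,0],[0,0,-1]]),
([2.5019,26.2636,97.1968,29.2481,71.1129,-35.0625],[.4857,.2845,.1304],[[-.3572,.9112,-.2051],[.7902,.4119,.4538],[.498,0,-.8672]]),
([2.6212,21.5079,93.5673,28.3638,77.9235,-31.2128],[.4859,.2863,.1981],[[-.364,.911,-.196],[.788,.413,.456],[.496,.011,-.868]]),
([-18.2807,-10.7653,139.8091,78.7783,15.363,-178.5097],[.4688,.0519,.2185],[[-.648,.006,.762],[.035,.999,.022],[-.761,.041,-.647]])]
def fk(q,s,prm):
    d1,l2,l3,a3,lat,l6,c=prm
    q=np.array(q)
    A=Ro.from_euler('z',q[0],degrees=True);B=A*Ro.from_euler('y',q[1],degrees=True);C=B*Ro.from_euler('y',q[2],degrees=True)
    W=C*Ro.from_euler('z',s[0]*q[3],degrees=True)*Ro.from_euler('y',q[4],degrees=True);T=W*Ro.from_euler('z',s[1]*q[5]+c,degrees=True)
    p=A.apply([0,lat,d1])+B.apply([0,0,l2])+C.apply([a3,0,l3])+T.apply([0,0,l6])
    return p,T.as_matrix()
best=None
for s in itertools.product((1,-1),(1,-1)):
  for c in (0,90,180,-90):
    f=lambda x:np.concatenate([np.r_[(r:=fk(q,s,x))[0]-p,.1*(r[1]-np.array(R)).ravel()] for q,p,R in D])
    r=least_squares(f,[.3,.4,.35,0,.11,.25,c])
    if best is None or r.cost<best[0]: best=(r.cost,s,r.x)
S,P=best[1],best[2]
LO=np.array([-179.9,-52.3,10.8,-69.9,12.6,-178.6]);HI=np.array([179.9,119.4,147.9,249.9,155.2,178.6])
def ik(p,R,q0):
    g=lambda q:np.r_[(r:=fk(q,S,P))[0]-p,.2*(r[1]-R).ravel()]
    r=least_squares(g,np.clip(q0,LO+.1,HI-.1),bounds=(LO,HI),x_scale=30.);return r.x,np.linalg.norm(r.fun)
E
cat > plan2.py <<'E'
from kin import *
print(best)
import io,contextlib
with contextlib.redirect_stdout(io.StringIO()): from plan import Q,R0,foot
q=D[3][0]
for yaw in range(-60,100,15):
    R1=Ro.from_euler('z',yaw,degrees=True).as_matrix()@Q@R0
    o=[]
    for h in (.006,.1):
        p1=np.array([.4945,.0425,h])-R1@foot
        o.append(min((ik(p1,R1,x) for x in (q,[20,10,100,90,60,-90],[0,10,110,60,40,-120],[0,0,110,180,30,90],[0,0,110,-40,60,90])),key=lambda t:t[1]))
    print(yaw,o[0][0].round(0),o[0][1].round(4),o[1][0].round(0),o[1][1].round(4))
E
python3 plan2.py
```

```text
(np.float64(1.0902052027524329e-07), (1, 1), array([ 0.2221,  0.5346,  0.4261,  0.0607,  0.1108,  0.3294, 89.9984]))
-60 [ 14.  54.  77. -35. 100.  60.] 0.0001 [ 14.  46.  76. -36. 107.  55.] 0.0001
-45 [ 19.  50.  85. -42.  92.  57.] 0.0001 [ 19.  43.  84. -43.  98.  51.] 0.0001
-30 [ 23.  47.  94. -51.  83.  56.] 0.0001 [ 23.  39.  93. -50.  89.  48.] 0.0001
-15 [ 25.  43. 104. -61.  73.  57.] 0.0001 [ 25.  34. 103. -58.  78.  48.] 0.0001
0 [ 27.  40. 112. -70.  65.  58.] 0.0151 [ 27.  29. 113. -69.  68.  49.] 0.0001
15 [ 22.  39. 132. 250.  57.  84.] 0.0369 [ 26.  23. 117. -70.  60.  39.] 0.0419
30 [ 21.  37. 136. 240.  56.  83.] 0.0001 [ 20.  21. 135. 250.  49.  64.] 0.0054
45 [  9.  39. 146. 208.  65.  93.] 0.0001 [  9.  17. 144. 218.  44.  76.] 0.0001
60 [ -4.  36. 148. 185.  61.  89.] 0.0306 [ -9.  12. 148. 177.  38.  91.] 0.0143
75 [-30.  33. 148. 139.  56.  90.] 0.04 [-32.   9. 148. 123.  42. 113.] 0.0209
90 [-47.  39. 148. 111.  62.  83.] 0.0092 [-47.  15. 147.  98.  56. 110.] 0.0001
```

```bash
cat > plan3.py <<'E'
from plan2 import *
s=arm.get_state();R=np.array(s['tcp_rot']);p=np.array(s['ee_pos'])
p3=np.array(D[3][1]);R3=np.array(D[3][2]);print('back',R.T@(p3-p),Ro.from_matrix(R.T@R3).as_rotvec())
R1=Ro.from_euler('z',-15,degrees=True).as_matrix()@Q@R0
p1=np.array([.4945,.0425,.106])-R1@foot
sh=R3.T@(p1-p3);tv=Ro.from_matrix(R3.T@R1).as_rotvec();print('go',sh,tv,p1)
for nm,(pa,Ra,pb,Rb,q) in dict(back=(p,R,p3,R3,D[4][0]),go=(p3,R3,p1,R1,D[3][0])).items():
    for k in np.linspace(0,1,8):
        q,e=ik(pa+(pb-pa)*k,Ra@Ro.from_rotvec(k*Ro.from_matrix(Ra.T@Rb).as_rotvec()).as_matrix(),q);print(nm,q.round(0),round(e,4))
E
python3 plan3.py | tail -18
```

```text
back [0.0127 0.2333 0.0305] [0.2385 1.1909 1.1983]
go [-0.2082 -0.0894 -0.0695] [ 0.0871 -1.5593  0.273 ] [0.4939 0.0535 0.1541]
back [ -18.  -11.  140.   79.   15. -179.] 0.0
back [ -6.  -8. 131.  15.  18. -97.] 0.0
back [ -0.  -4. 122.   3.  32. -71.] 0.0
back [  3.   1. 114.   4.  44. -60.] 0.0
back [  4.   6. 107.   9.  55. -52.] 0.0
back [  4.  12. 101.  15.  64. -45.] 0.0
back [  3.  17.  97.  21.  72. -38.] 0.0
back [  3.  21.  94.  28.  78. -31.] 0.0
go [  3.  21.  94.  28.  78. -31.] 0.0001
go [  6.  19.  94.  17.  74. -22.] 0.0001
go [ 10.  18.  94.   4.  71. -12.] 0.0001
go [ 14.  18.  96. -10.  69.  -1.] 0.0001
go [ 18.  20.  97. -23.  69.  11.] 0.0001
go [ 22.  23.  99. -36.  70.  24.] 0.0001
go [ 24.  28. 101. -48.  74.  36.] 0.0001
go [ 25.  34. 103. -58.  79.  47.] 0.0001
```

```bash
B='x'; python3 -m crank '[[[0.0016,0.029,0.004],[0.03,0.149,0.15]],[[0.0032,0.058,0.0076],[0.06,0.298,0.3]],[[0.005,0.09,0.012],[0.09,0.45,0.45]],[[0.0064,0.117,0.015],[0.12,0.6,0.6]],[[0.0127,0.2333,0.0305],[0.2385,1.1909,1.1983]],[[0.0127,0.2333,0.0305],[0.2385,1.1909,1.1983]],[[0.0127,0.2333,0.0305],[0.2385,1.1909,1.1983]],[[0.0127,0.2333,0.0305],[0.2385,1.1909,1.1983]],[[0.0127,0.2333,0.0305],[0.2385,1.1909,1.1983]],[[0.0127,0.2333,0.0305],[0.2385,1.1909,1.1983]],[[0.0127,0.2333,0.0305],[0.2385,1.1909,1.1983]],[[0.0127,0.2333,0.0305],[0.2385,1.1909,1.1983]],[[0.0127,0.2333,0.0305],[0.2385,1.1909,1.1983]],[[0.0127,0.2333,0.0305],[0.2385,1.1909,1.1983]],[[0.0127,0.2333,0.0305],[0.2385,1.1909,1.1983]],[[0.0127,0.2333,0.0305],[0.2385,1.1909,1.1983]]]'
python3 - <<'E'
from plan2 import *
s=arm.get_state();R=np.array(s['tcp_rot']);p=np.array(s['ee_pos']);print(s['qpos'])
R1=Ro.from_euler('z',-15,degrees=True).as_matrix()@Q@R0
p1=np.array([.4945,.0425,.106])-R1@foot
print('go',R.T@(p1-p),Ro.from_matrix(R.T@R1).as_rotvec())
E
```

```text
t: 8.6
ee_pos: [0.4867, 0.2866, 0.1977]
tcp_rot: [[-0.502, 0.856, -0.121], [0.773, 0.507, 0.382], [0.389, 0.098, -0.916]]
contact_force: [-0.1, 0.6, -2.6]
width: 0.0456
finger_force: 43.2
(np.float64(1.0902052027524329e-07), (1, 1), array([ 0.2221,  0.5346,  0.4261,  0.0607,  0.1108,  0.3294, 89.9984]))
-60 [ 14.  54.  77. -35. 100.  60.] 0.0001 [ 14.  46.  76. -36. 107.  55.] 0.0001
-45 [ 19.  50.  85. -42.  92.  57.] 0.0001 [ 19.  43.  84. -43.  98.  51.] 0.0001
-30 [ 23.  47.  94. -51.  83.  56.] 0.0001 [ 23.  39.  93. -50.  89.  48.] 0.0001
-15 [ 25.  43. 104. -61.  73.  57.] 0.0001 [ 25.  34. 103. -58.  78.  48.] 0.0001
0 [ 27.  40. 112. -70.  65.  58.] 0.0151 [ 27.  29. 113. -69.  68.  49.] 0.0001
15 [ 22.  39. 132. 250.  57.  84.] 0.0369 [ 26.  23. 117. -70.  60.  39.] 0.0419
30 [ 21.  37. 136. 240.  56.  83.] 0.0001 [ 20.  21. 135. 250.  49.  64.] 0.0054
45 [  9.  39. 146. 208.  65.  93.] 0.0001 [  9.  17. 144. 218.  44.  76.] 0.0001
60 [ -4.  36. 148. 185.  61.  89.] 0.0306 [ -9.  12. 148. 177.  38.  91.] 0.0143
75 [-30.  33. 148. 139.  56.  90.] 0.04 [-32.   9. 148. 123.  42. 113.] 0.0209
90 [-47.  39. 148. 111.  62.  83.] 0.0092 [-47.  15. 147.  98.  56. 110.] 0.0001
[  5.3636  19.0428  94.8643  24.2112  72.9328 -35.0083]
go [-0.2006 -0.1163 -0.05  ] [ 0.2286 -1.4489  0.3463]
```

```bash
python3 -m crank '[[[-0.0334,-0.0194,-0.0083],[0.038,-0.241,0.058]],[[-0.0669,-0.0388,-0.0167],[0.0762,-0.483,0.1154]],[[-0.1,-0.058,-0.025],[0.1143,-0.7245,0.173]],[[-0.2006,-0.1163,-0.05],[0.2286,-1.4489,0.3463]],[[-0.2006,-0.1163,-0.05],[0.2286,-1.4489,0.3463]],[[-0.2006,-0.1163,-0.05],[0.2286,-1.4489,0.3463]],[[-0.2006,-0.1163,-0.05],[0.2286,-1.4489,0.3463]],[[-0.2006,-0.1163,-0.05],[0.2286,-1.4489,0.3463]],[[-0.2006,-0.1163,-0.05],[0.2286,-1.4489,0.3463]],[[-0.2006,-0.1163,-0.05],[0.2286,-1.4489,0.3463]],[[-0.2006,-0.1163,-0.05],[0.2286,-1.4489,0.3463]],[[-0.2006,-0.1163,-0.05],[0.2286,-1.4489,0.3463]],[[-0.2006,-0.1163,-0.05],[0.2286,-1.4489,0.3463]],[[-0.2006,-0.1163,-0.05],[0.2286,-1.4489,0.3463]]]'
sed -i '/^print(best/d;/^for yaw/,$d' plan2.py
cat > st.py <<'E'
from plan2 import *
s=arm.get_state();R=np.array(s['tcp_rot']);p=np.array(s['ee_pos']);print(s['qpos'])
R1=Ro.from_euler('z',-15,degrees=True).as_matrix()@Q@R0
p1=np.array([.4945,.0425,.106])-R1@foot
a=R@(R0.T@np.array([.4129,-.9108,0]))
print('go',R.T@(p1-p),Ro.from_matrix(R.T@R1).as_rotvec(),'axis',a,'foot',p+R@foot)
E
python3 st.py
python3 - <<'E'
from h import *
for c in ('top','side'):
    snap(c,c+'2.png')
    for n in ('tower','plaza_top'): print(c,n,[(np.round(x['at'],4).tolist(),round(x['p'],2)) for x in pinpoint(c,n)])
    for r in regions_of(c,'tower')[:3]: ys,xs=np.where(r['region']);print(r['p'],len(xs),xs.min(),xs.max(),ys.min(),ys.max())
a=cv2.imread('pics/top2.png')[150:390,100:420];b=cv2.imread('pics/side2.png')[120:360,130:450]
cv2.imwrite('pics/m2.png',np.hstack([cv2.resize(a,(400,300)),cv2.resize(b,(400,300))]))
E
```

```text
t: 10.0
ee_pos: [0.4945, 0.0528, 0.1569]
tcp_rot: [[-0.077, 0.986, 0.151], [0.492, 0.169, -0.854], [-0.867, 0.008, -0.498]]
contact_force: [-0.3, -0.1, -2.3]
width: 0.0457
finger_force: 43.4
[ 25.3892  33.1687 102.7997 -58.5215  78.5498  47.393 ]
go [ 0.0029 -0.0006  0.0007] [ 0.0059  0.0009 -0.0061] axis [-0.0081 -0.0005  0.9998] foot [0.4956 0.0418 0.1088]
top tower [([0.4983, 0.038, 0.1093], 0.98), ([0.5605, 0.1219, 0.0223], 0.91)]
top plaza_top [([0.4925, 0.0405, 0.0022], 0.95), ([0.3591, 0.2269, 0.0056], 0.63)]
0.66 1209 211 266 203 247
0.6 932 280 315 263 296
side tower [([0.497, 0.0453, 0.1065], 0.85), ([0.5603, 0.1239, 0.0209], 0.77)]
side plaza_top [([0.4982, 0.0423, 0.0081], 0.97), ([0.6436, -0.2024, 0.0636], 0.74), ([0.3588, 0.2262, 0.0027], 0.64)]
0.64 2350 233 274 156 228
0.51 2849 409 461 287 354
```

View pics/m2.png

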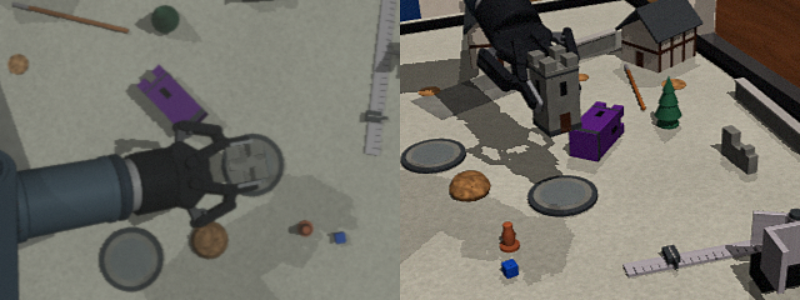

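Both views show the tower upright over the right-hand plaza and clear of the purple one. I'll lower it.

```bash
python3 -m crank '[[[0.0234,0,0.0134],[0,0,0]],[[0.0468,-0.0005,0.0269],[0,0,0]],[[0.0702,-0.0007,0.0403],[0,0,0]],[[0.0824,-0.0008,0.0473],[0,0,0]],[[0.0824,-0.0008,0.0473],[0,0,0]]]'
python3 -m crank '[[[0.0026,0,0.0015],[0,0,0]],[[0.0043,0,0.0025],[0,0,0]],[[0.0043,0,0.0025],[0,0,0]]]'
```

```text
t: 10.9
ee_pos: [0.4932, 0.0528, 0.0591]
tcp_rot: [[-0.083, 0.985, 0.149], [0.489, 0.171, -0.856], [-0.869, 0.002, -0.496]]
contact_force: [0.1, -0.8, -2.9]
width: 0.0456
finger_force: 43.4
t: 11.2
ee_pos: [0.4944, 0.0533, 0.0565]
tcp_rot: [[-0.079, 0.985, 0.152], [0.49, 0.171, -0.855], [-0.868, 0.007, -0.496]]
contact_force: [0.8, -0.1, -2.7]
width: 0.0454
finger_force: 43.4
```

```bash
python3 -m crank '[[[0.0009,0,0.0005],[0,0,0]],[[0.0017,0,0.001],[0,0,0]],[[0.0017,0,0.001],[0,0,0]]]'; python3 -m crank '[[[0.0009,0,0.0005],[0,0,0]],[[0.0013,0,0.00075],[0,0,0]],[[0.0013,0,0.00075],[0,0,0]]]'
```

```text
t: 11.5
ee_pos: [0.4942, 0.0531, 0.0541]
tcp_rot: [[-0.079, 0.985, 0.151], [0.49, 0.171, -0.855], [-0.868, 0.006, -0.496]]
contact_force: [0.2, 0.3, -0.6]
width: 0.0455
finger_force: 43.5
t: 11.8
ee_pos: [0.4942, 0.0531, 0.0541]
tcp_rot: [[-0.078, 0.985, 0.152], [0.488, 0.171, -0.856], [-0.87, 0.007, -0.494]]
contact_force: [-2.0, 4.9, 9.2]
width: 0.0453
finger_force: 44.5
```

```bash
python3 st.py
```

```text
[ 25.5258  43.5834 104.0957 -61.2266  72.946   57.8456]
go [-0.0866  0.0004 -0.0498] [ 0.0066  0.0062 -0.0045] axis [-0.0079  0.0049  0.9998] foot [0.4953 0.0418 0.0061]
```

```bash
python3 -m crank '[[[-0.001,0,-0.0006],[0,0,0]],[[-0.001,0,-0.0006],[0,0,0]]]'; python3 -m crank '[[[0,0,0],[0,0,0]],[[0,0,0],[0,0,0]],[[0,0,0],[0,0,0]],[[0,0,0],[0,0,0]],[[0,0,0],[0,0,0]],[[0,0,0],[0,0,0]],[[0,0,0],[0,0,0]],[[0,0,0],[0,0,0]]]' 100
python3 -m crank '[[[0,0,-0.02],[0,0,0]],[[0,0,-0.045],[0,0,0]],[[0,0,-0.08],[0,0,0]],[[0,0,-0.12],[0,0,0]],[[0,0,-0.16],[0,0,0]],[[0,0,-0.16],[0,0,0]]]'
python3 - <<'E'
from h import *
for c in ('top','side'):
    snap(c,c+'3.png')
    for n in ('tower','plaza_top'): print(c,n,[(np.round(x['at'],4).tolist(),round(x['p'],2)) for x in pinpoint(c,n)])
for n in ('stand','leg_grip','hook','leg_index','pointer','lever_tip'): print(n,[(np.round(x['at'],4).tolist(),round(x['p'],2)) for c in ('top','side') if [snap(c)] is not None for x in pinpoint(c,n)[:2]])
a=cv2.imread('pics/top3.png')[150:390,100:420];b=cv2.imread('pics/side3.png')[120:360,130:450]
cv2.imwrite('pics/m3.png',np.hstack([cv2.resize(a,(400,300)),cv2.resize(b,(400,300))]))
print(arm.get_state()['qpos'])
E
```

```text
t: 12.0
ee_pos: [0.4942, 0.0531, 0.0541]
tcp_rot: [[-0.079, 0.985, 0.151], [0.489, 0.171, -0.855], [-0.869, 0.006, -0.496]]
contact_force: [-1.1, 3.9, 4.6]
width: 0.0456
finger_force: 43.9
t: 12.8
ee_pos: [0.4939, 0.0531, 0.0534]
tcp_rot: [[-0.08, 0.985, 0.151], [0.49, 0.17, -0.855], [-0.868, 0.006, -0.496]]
contact_force: [-0.5, -0.8, -0.8]
width: 0.0853
finger_force: 0.0
t: 13.4
ee_pos: [0.4707, 0.1942, 0.1351]
tcp_rot: [[-0.077, 0.985, 0.157], [0.493, 0.175, -0.852], [-0.867, 0.011, -0.499]]
contact_force: [-0.8, -0.7, -0.3]
width: 0.0851
finger_force: 0.0
top tower [([0.5624, 0.1231, 0.0241], 0.85), ([0.4975, 0.0394, 0.0047], 0.59)]
top plaza_top [([0.3574, 0.2268, 0.0084], 0.89), ([0.4924, 0.0426, 0.0067], 0.58), ([0.7615, 0.0168, -0.0025], 0.25)]
side tower [([0.5612, 0.1257, 0.0249], 0.8), ([0.4913, 0.0429, 0.0045], 0.59)]
side plaza_top [([0.4982, 0.0389, 0.0077], 0.76), ([0.666, -0.1793, 0.011], 0.69), ([0.3566, 0.2246, 0.0044], 0.56)]
stand [([0.6614, -0.2329, 0.0033], 0.61), ([0.6571, -0.2361, -0.0032], 0.96), ([0.3826, -0.091, -0.0025], 0.73)]
leg_grip [([0.6604, -0.2377, 0.0634], 0.79), ([0.6587, -0.2365, 0.0653], 0.57), ([0.7581, 0.0149, -0.0027], 0.26)]
hook [([0.6318, -0.264, 0.0673], 0.61), ([0.6267, -0.2658, 0.0679], 0.82)]
leg_index [([0.6658, -0.1768, 0.0104], 0.87), ([0.6623, -0.1788, 0.0118], 0.67)]
pointer [([0.5636, -0.1631, 0.0047], 0.46), ([0.5644, -0.1564, 0.0043], 0.54)]
lever_tip [([0.6437, -0.2057, 0.0623], 0.66), ([0.6456, -0.1954, 0.0625], 0.77)]
[ 38.17562604  40.56641693  91.80064584 -49.96762518  88.19711739
  49.70315995]
```

View pics/m3.png

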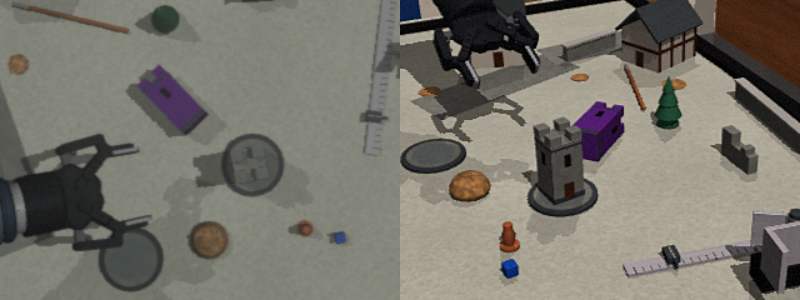

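The tower is standing free on the right plaza, at (258,165) in the left half and (560,190) in the right half. Next is the stand. I'll move the tool above it pointing down, closing along the leg's y.

```bash
cat > go.py <<'E'
from kin import *
def plan(p1,R1,n=8,q=None,show=True):
    s=arm.get_state();R=np.array(s['tcp_rot']);p=np.array(s['ee_pos']);q=s['qpos']
    tv=Ro.from_matrix(R.T@R1).as_rotvec();print('shift',R.T@(p1-p),'turn',tv)
    for k in np.linspace(0,1,n):
        q,e=ik(p+(p1-p)*k,R@Ro.from_rotvec(k*tv).as_matrix(),q)
        if show: print(q.round(0),round(e,4))
def down(yaz):
    c,s=np.cos(np.radians(yaz)),np.sin(np.radians(yaz));return np.column_stack([[-s,c,0],[c,s,0],[0,0,-1]])
E
python3 - <<'E'
from go import *
for ya in (-95,85):
    plan(np.array([.60,-.21,.30]),down(ya))
T=[(417,100),(403,272)]
for c,pts in (('top',T),):
    P=[ray(c,x,.003) for x in pts];d=P[0]-P[1];print(np.degrees(np.arctan2(d[1],d[0])))
E
```

```text
shift [-0.3514  0.061   0.2785] turn [0.9534 0.7268 1.635 ]
[ 38.  41.  92. -50.  88.  50.] 0.0
[ 29.  36.  91. -45.  87.  54.] 0.0
[ 20.  31.  90. -40.  85.  57.] 0.0
[ 10.  27.  88. -34.  84.  59.] 0.0
[ -0.  24.  84. -27.  84.  60.] 0.0
[-10.  22.  80. -19.  84.  61.] 0.0
[-20.  22.  76.  -9.  85.  62.] 0.0
[-29.  22.  71.   0.  86.  66.] 0.0
shift [-0.3514  0.061   0.2785] turn [-0.6819  0.8945 -1.1849]
[ 38.  41.  92. -50.  88.  50.] 0.0
[ 31.  31. 100. -52.  76.  36.] 0.0
[ 22.  21. 106. -51.  65.  16.] 0.0
[ 10.  14. 107. -43.  56. -11.] 0.0
[ -3.  10. 104. -28.  53. -44.] 0.0
[-14.  10.  97. -13.  59. -75.] 0.0
[-23.  15.  85.  -4.  71. -98.] 0.0
[ -29.   22.   71.    0.   86. -114.] 0.0
-6.691551068448269
```

```bash
python3 -m crank '[[[-0.043,0,-0.025],[0.1,0.07,0.14]],[[-0.087,0,-0.05],[0.15,0.11,0.25]],[[-0.13,0.0016,-0.075],[0.2,0.15,0.34]],[[-0.16,0.01,-0.02],[0.27,0.21,0.47]],[[-0.19,0.018,0.03],[0.34,0.26,0.58]],[[-0.22,0.026,0.07],[0.41,0.31,0.7]],[[-0.25,0.033,0.11],[0.48,0.36,0.82]],[[-0.28,0.041,0.15],[0.55,0.42,0.94]],[[-0.3,0.046,0.18],[0.61,0.47,1.05]],[[-0.32,0.052,0.21],[0.68,0.52,1.17]],[[-0.34,0.058,0.25],[0.75,0.57,1.29]],[[-0.3514,0.061,0.2785],[0.82,0.62,1.4]],[[-0.3514,0.061,0.2785],[0.89,0.68,1.52]],[[-0.3514,0.061,0.2785],[0.9534,0.7268,1.635]],[[-0.3514,0.061,0.2785],[0.9534,0.7268,1.635]],[[-0.3514,0.061,0.2785],[0.9534,0.7268,1.635]],[[-0.3514,0.061,0.2785],[0.9534,0.7268,1.635]]]'
python3 - <<'E'
from h import *
snap('wrist','w4.png')
for n in ('stand','leg_grip','hook','leg_index','pointer','lever_tip'): print(n,[(np.round(x['at'],4).tolist(),round(x['p'],2),proj('wrist',x['at']).astype(int).tolist()) for x in pinpoint('wrist',n)[:2]])
E
```

```text
t: 16.6
ee_pos: [0.6001, -0.2091, 0.3]
tcp_rot: [[0.996, -0.084, -0.001], [-0.084, -0.996, -0.001], [-0.001, 0.001, -1.0]]
contact_force: [-0.2, -0.0, 0.2]
width: 0.0855
finger_force: 0.0
stand [([0.655, -0.2348, -0.0017], 0.8, [334, 128])]
leg_grip [([0.6553, -0.2366, 0.0649], 0.7, [340, 130])]
hook [([0.6385, -0.2639, 0.0627], 0.58, [374, 148])]
leg_index [([0.661, -0.1801, 0.0136], 0.92, [274, 127]), ([0.7611, 0.0166, 0.0003], 0.31, [43, 30])]
pointer [([0.5656, -0.1591, 0.003], 0.6, [265, 226]), ([0.6636, -0.183, 0.0117], 0.44, [277, 124])]
lever_tip [([0.6431, -0.2, 0.0592], 0.71, [295, 149]), ([0.6621, -0.1845, 0.0101], 0.64, [279, 125])]
```

View pics/w4.png

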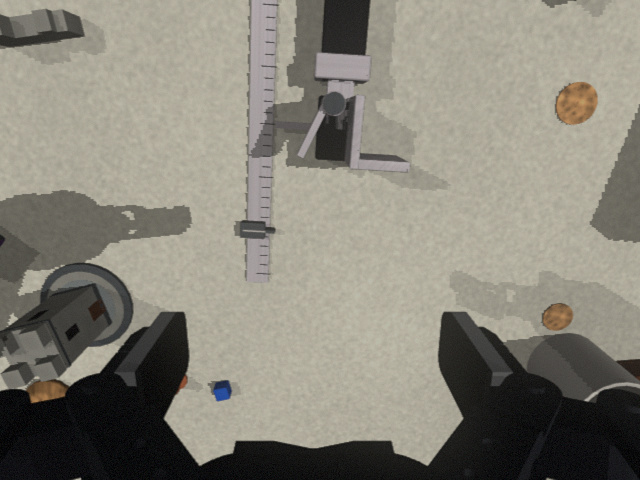

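The wrist view shows the rule from (258,281) up to (264,0). The pointer clip is at (254,229) with its nose tip at (272,230). The index bar is at row 127, columns 274–317. The wall is at (355,130), the hook plate runs (360–408,163), the open lever runs from (330,110) to (302,156), and the head block spans 317–350.

```bash
python3 - <<'E'
from go import *
from h import *
az=lambda a,b:np.degrees(np.arctan2(*(b-a)[1::-1]))
r=lambda u,v,z:ray('wrist',(u,v),z)
for n,A,B in (('rule',r(258,281,.003),r(264,5,.003)),('ruleR',r(269,281,.003),r(278,5,.003)),('wallouter',r(363,160,.09),r(363,97,.09)),('hookback',r(408,161,.09),r(360,153,.09)),('hookfront',r(408,171,.09),r(351,167,.09))):print(n,A,B,az(A,B))
nose=r(270,230,.009);ix=r(276,127,.0125);print('nose',nose,'idx',ix)
for a in (-4.8,-6,-7):
    ex=np.array([np.cos(np.radians(a)),np.sin(np.radians(a)),0]);print(a,'draw',ex@(nose-ix))
K=np.array(cams.camera_info('wrist')['R']);print(-K.T@np.array(cams.camera_info('wrist')['t']))
E
python3 - <<'E'
import cv2
a=cv2.imread('pics/w4.png')[80:250,230:420];cv2.imwrite('pics/w4c.png',cv2.resize(a,None,fx=3.5,fy=3.5,interpolation=cv2.INTER_CUBIC))
E
```

```text
rule [ 0.5082 -0.1448  0.003 ] [ 0.764  -0.1818  0.003 ] -8.233147437510361
ruleR [ 0.5072 -0.1562  0.003 ] [ 0.763  -0.1939  0.003 ] -8.39185054804738
wallouter [ 0.6333 -0.2513  0.09  ] [ 0.6786 -0.2537  0.09  ] -3.0646357802520936
hookback [ 0.6296 -0.2853  0.09  ] [ 0.6387 -0.2494  0.09  ] 75.76678123784058
hookfront [ 0.622  -0.2851  0.09  ] [ 0.6288 -0.2419  0.09  ] 81.05555826539995
nose [ 0.5634 -0.1644  0.009 ] idx [ 0.6612 -0.1816  0.0125]
-4.8 draw -0.09885579335950143
-6 draw -0.09902225640992504
-7 draw -0.09912779906295864
[ 0.6708 -0.2169  0.4173]
```

View pics/w4c.png

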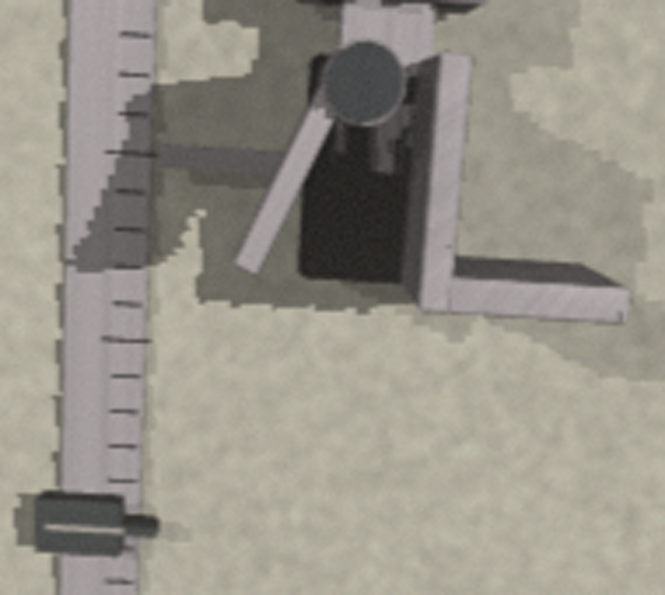

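```bash
python3 - <<'E'
from go import *
plan(np.array([.660,-.2376,.072]),down(-98.4),5)
E
```

```text
shift [0.0621 0.023  0.228 ] turn [0.0002 0.0002 0.0607]
[-29.  22.  71.  -0.  86.  66.] 0.0
[-29.  26.  74.  -0.  80.  67.] 0.0
[-29.  30.  76.  -0.  75.  68.] 0.0
[-29.  34.  77.  -0.  69.  69.] 0.0
[-29.  39.  77.   0.  65.  70.] 0.0
```

```bash
python3 -m crank '[[[0.03,0.011,0],[0,0,0.03]],[[0.0621,0.023,0.02],[0,0,0.0607]],[[0.0621,0.023,0.06],[0,0,0.0607]],[[0.0621,0.023,0.1],[0,0,0.0607]],[[0.0621,0.023,0.13],[0,0,0.0607]],[[0.0621,0.023,0.13],[0,0,0.0607]],[[0.0621,0.023,0.13],[0,0,0.0607]]]'
python3 - <<'E'
from go import *
s=arm.get_state();R=np.array(s['tcp_rot']);p=np.array(s['ee_pos']);print(s['qpos'][5])
snap('wrist','w5.png')
for n in ('leg_grip','hook','leg_index','lever_tip'): 
  for x in pinpoint('wrist',n)[:1]: print(n,x['at'],round(x['p'],2),'tool',R.T@(np.array(x['at'])-p))
E
```

```text
t: 17.65
ee_pos: [0.66, -0.2382, 0.1703]
tcp_rot: [[0.989, -0.147, -0.001], [-0.147, -0.989, 0.0], [-0.001, -0.0, -1.0]]
contact_force: [0.0, -1.0, 0.4]
width: 0.0849
finger_force: 0.0
69.52868287245819
leg_grip [0.6548, -0.2334, 0.0649] 0.78 tool [-0.0058 -0.004   0.1054]
hook [0.6367, -0.2668, 0.0648] 0.95 tool [-0.0188  0.0317  0.1055]
leg_index [0.6633, -0.1804, 0.013] 0.71 tool [-0.0051 -0.0577  0.1573]
lever_tip [0.641, -0.2005, 0.0586] 0.95 tool [-0.0243 -0.0345  0.1117]
```

View pics/w5.png

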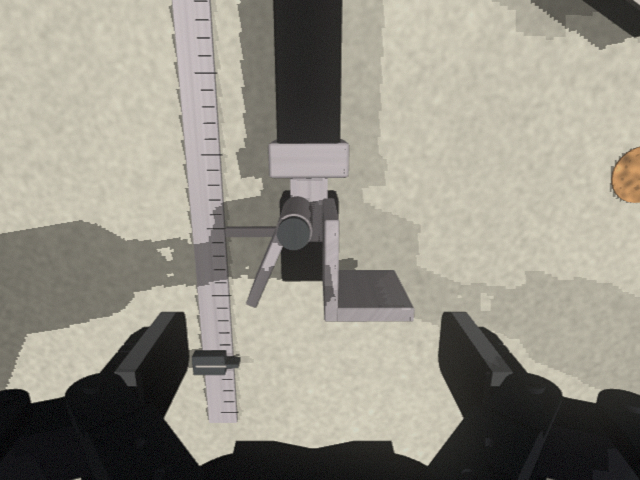

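The leg is centred between the fingers: head at (305,240), lever tip at (252,305), and hook plate at (335–410,300), with both pads well outside. I'll descend.

```bash
python3 -m crank '[[[0,-0.002,0.03],[0,0,0]],[[0,-0.002,0.06],[0,0,0]],[[0,-0.002,0.085],[0,0,0]],[[0,-0.002,0.099],[0,0,0]],[[0,-0.002,0.099],[0,0,0]]]'
python3 -m crank '[[[-0.004,0,0],[0,0,0]],[[-0.008,0,0],[0,0,0]],[[-0.012,0,0],[0,0,0]],[[-0.016,0,0],[0,0,0]],[[-0.018,0,0],[0,0,0]],[[-0.02,0,0],[0,0,0]],[[-0.02,0,0],[0,0,0]]]'
```

```text
t: 18.4
ee_pos: [0.6592, -0.2359, 0.0695]
tcp_rot: [[0.989, -0.147, -0.003], [-0.147, -0.989, 0.002], [-0.003, -0.001, -1.0]]
contact_force: [-0.2, 0.7, 0.4]
width: 0.0851
finger_force: 0.0
t: 19.1
ee_pos: [0.6421, -0.234, 0.0729]
tcp_rot: [[0.989, -0.147, 0.005], [-0.147, -0.989, -0.002], [0.006, 0.001, -1.0]]
contact_force: [4.7, -0.0, 0.0]
width: 0.0853
finger_force: 2.4
```

```bash
python3 -m crank '[[[-0.008,0,0],[0,0,0]],[[-0.018,0,0],[0,0,0]],[[-0.028,0,0],[0,0,0]],[[-0.038,0,0],[0,0,0]],[[-0.048,0,0],[0,0,0]],[[-0.058,0,0],[0,0,0]],[[-0.068,0,0],[0,0,0]],[[-0.076,0,0],[0,0,0]],[[-0.08,0,0],[0,0,0]],[[-0.08,0,0],[0,0,0]],[[-0.08,0,0],[0,0,0]]]'
cat > meas.py <<'E'
from go import *
import sys
s=arm.get_state();R=np.array(s['tcp_rot']);p=np.array(s['ee_pos'])
ex=np.array([np.cos(np.radians(-8.4)),np.sin(np.radians(-8.4)),0])
for c in ('top','side','wrist'):
    im=snap(c,f'{c}{sys.argv[1]}.png')
    for n in ('leg_index','pointer','hook','lever_tip'):
        r=[x for x in pinpoint(c,n) if abs(x['at'][1]+.2)<.09][:1]
        for x in r: print(c,n,np.round(x['at'],4),round(x['p'],2),'along',round(float(ex@x['at']),4),proj(c,x['at']).round())
E
python3 meas.py 6
python3 - <<'E'
import cv2,numpy as np
a=cv2.imread('pics/top6.png')[170:270,360:500];b=cv2.imread('pics/side6.png')[270:370,320:460];w=cv2.imread('pics/wrist6.png')
r=np.vstack([cv2.resize(a,(350,250)),cv2.resize(b,(350,250))]);cv2.imwrite('pics/m6.png',np.hstack([r,w[60:480,0:420][:, :].copy() if 0 else cv2.resize(w[:,40:460],(438,500))]))
E
```

```text
t: 20.2
ee_pos: [0.563, -0.2225, 0.0728]
tcp_rot: [[0.989, -0.147, 0.005], [-0.147, -0.989, -0.003], [0.006, 0.002, -1.0]]
contact_force: [4.8, -0.8, 1.0]
width: 0.0856
finger_force: 2.5
top leg_index [ 0.657  -0.2321  0.0031] 0.59 along 0.6839 [441. 196.]
top pointer [ 0.564  -0.1621  0.0035] 0.55 along 0.5816 [407. 244.]
top lever_tip [ 0.5584 -0.1912  0.0645] 0.47 along 0.5803 [428. 244.]
side leg_index [ 0.5788 -0.1664  0.0137] 0.55 along 0.5969 [360. 326.]
side pointer [ 0.5652 -0.1587  0.0051] 0.54 along 0.5823 [349. 330.]
side hook [ 0.5462 -0.2515  0.0669] 0.8 along 0.5771 [370. 337.]
side lever_tip [ 0.5572 -0.1846  0.0602] 0.8 along 0.5782 [354. 311.]
wrist leg_index [ 0.5775 -0.169   0.0102] 0.91 along 0.596 [187. 265.]
wrist pointer [ 0.5634 -0.1603  0.0042] 0.74 along 0.5808 [179. 291.]
wrist hook [ 0.5535 -0.2527  0.0615] 0.72 along 0.5845 [401. 347.]
wrist lever_tip [ 0.5592 -0.1871  0.0588] 0.93 along 0.5805 [210. 353.]
```

View pics/m6.png

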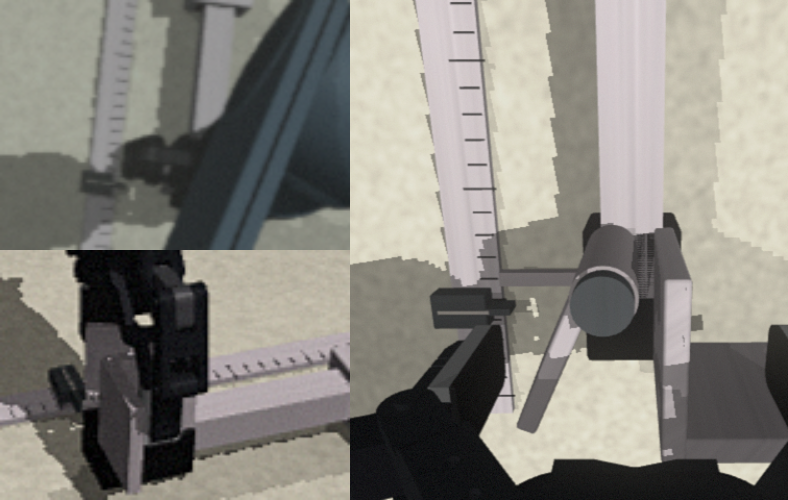

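The views show the index bar nearly at the pointer: the bar is at wrist row 266 and the nose at row 295. The hook is pulled by the finger and the lever is still open. I'll compute what remains, in subpixels.

```bash
python3 - <<'E'
from go import *
w=cv2.imread('pics/wrist6.png');cv2.imwrite('pics/w6c.png',cv2.resize(w[230:330,105:265],None,fx=5,fy=5,interpolation=cv2.INTER_CUBIC))
ex=np.array([np.cos(np.radians(-8.4)),np.sin(np.radians(-8.4)),0])
for n,u,v,zs in (('idx',186,266,(.0125,.015)),('idx',215,266,(.015,)),('nose',190,295,(.005,.009,.013)),('line',155,299.5,(.01,.013))):
    for z in zs:
        X=ray('wrist',(u,v),z);print(n,z,X,ex@X)
X=ray('wrist',(186,266),.015);print(proj('wrist',X),proj('wrist',X-.01*ex))
E
```

```text
idx 0.0125 [ 0.5777 -0.1693  0.0125] 0.5962429428975204
idx 0.015 [ 0.5785 -0.1702  0.015 ] 0.5971396010457776
idx 0.015 [ 0.5766 -0.1827  0.015 ] 0.597110098789315
nose 0.005 [ 0.561  -0.1651  0.005 ] 0.5790902715670881
nose 0.009 [ 0.5625 -0.1666  0.009 ] 0.5808367280905421
nose 0.013 [ 0.5641 -0.1681  0.013 ] 0.5825831846139963
line 0.01 [ 0.5631 -0.1506  0.01  ] 0.5790777105875456
line 0.013 [ 0.5643 -0.152   0.013 ] 0.580424038185518
[186. 266.] [187.9216 287.3115]
```

View pics/w6c.png

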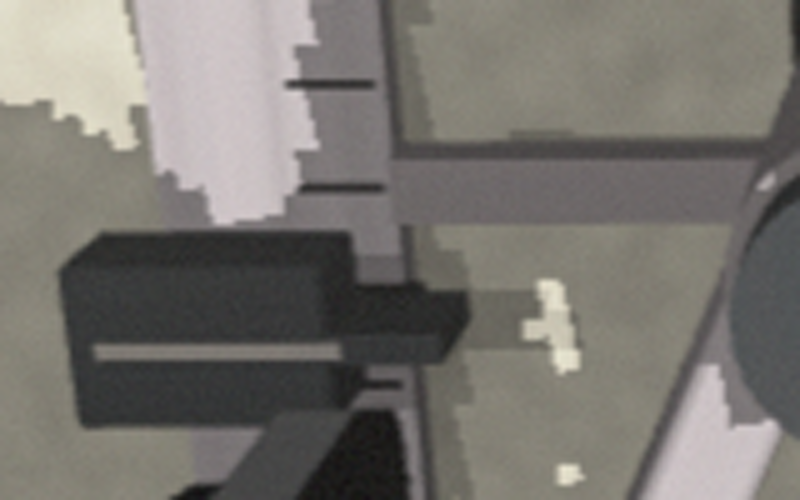

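```bash
python3 -m crank '[[[-0.004,0,0],[0,0,0]],[[-0.008,0,0],[0,0,0]],[[-0.012,0,0],[0,0,0]],[[-0.014,0,0],[0,0,0]],[[-0.014,0,0],[0,0,0]],[[-0.014,0,0],[0,0,0]]]'
python3 meas.py 7 | grep -E 'index|pointer'
cat > prof.py <<'E'
from go import *
import sys
w=cv2.cvtColor(cv2.imread(f'pics/wrist{sys.argv[1]}.png'),cv2.COLOR_BGR2GRAY).astype(int)
v0,v1=int(sys.argv[2]),int(sys.argv[3])
print('rows',v0,v1)
for u0,u1 in ((130,150),(175,183),(186,192),(198,206),(210,220),(225,235)): print(u0,w[v0:v1,u0:u1].mean(1).round().astype(int).tolist())
E
python3 prof.py 7 270 312
```

```text
t: 21.55
ee_pos: [0.5494, -0.2205, 0.0728]
tcp_rot: [[0.989, -0.147, 0.006], [-0.147, -0.989, -0.003], [0.006, 0.002, -1.0]]
contact_force: [5.6, -0.3, 1.2]
width: 0.0854
finger_force: 2.6
side pointer [ 0.564  -0.1589  0.0028] 0.49 along 0.5812 [349. 332.]
wrist pointer [ 0.562  -0.1597  0.0027] 0.67 along 0.5793 [177. 265.]
rows 270 312
130 [144, 143, 134, 69, 57, 59, 60, 59, 57, 58, 58, 58, 57, 57, 57, 55, 61, 107, 124, 124, 124, 124, 125, 124, 124, 124, 124, 122, 123, 123, 123, 123, 123, 124, 124, 123, 123, 123, 123, 124, 124, 125]
175 [58, 59, 58, 62, 83, 92, 92, 93, 88, 44, 60, 94, 95, 95, 98, 117, 118, 118, 116, 117, 118, 118, 118, 117, 117, 117, 117, 116, 83, 47, 95, 117, 118, 117, 117, 118, 117, 118, 117, 118, 118, 93]
186 [105, 104, 104, 104, 103, 93, 92, 90, 92, 92, 91, 91, 90, 89, 90, 88, 89, 88, 87, 86, 88, 87, 87, 88, 89, 90, 92, 90, 92, 92, 93, 93, 90, 90, 90, 92, 93, 91, 92, 93, 93, 94]
198 [104, 104, 104, 104, 106, 125, 126, 126, 126, 128, 130, 130, 131, 131, 130, 130, 130, 129, 128, 129, 128, 129, 128, 127, 126, 126, 127, 128, 130, 131, 131, 131, 131, 131, 132, 131, 131, 132, 130, 130, 128, 128]
210 [104, 105, 104, 104, 108, 132, 132, 131, 131, 130, 129, 128, 128, 127, 128, 128, 128, 127, 133, 159, 172, 173, 171, 170, 201, 204, 203, 190, 174, 172, 172, 164, 163, 163, 141, 130, 131, 131, 132, 131, 130, 128]
225 [104, 104, 104, 104, 108, 126, 128, 127, 126, 127, 128, 128, 129, 130, 130, 131, 131, 130, 130, 128, 129, 128, 130, 130, 129, 130, 130, 129, 130, 130, 130, 131, 130, 131, 130, 130, 130, 130, 128, 128, 127, 127]
```

```bash
python3 prof.py 7 240 290
cat > rem.py <<'E'
from go import *
import sys
ex=np.array([np.cos(np.radians(-8.4)),np.sin(np.radians(-8.4)),0])
bar,line,nose=map(float,sys.argv[1:4])
B=ex@ray('wrist',(200,bar),.015)
for z in (.011,.0125,.014): print(z,'bar-line',(B-ex@ray('wrist',(148,line),z)).round(4),'bar-nose',(B-ex@ray('wrist',(187,nose),z)).round(4))
E
python3 rem.py 268 272.5 272.5
```

```text
rows 240 290
130 [192, 192, 192, 194, 194, 195, 194, 146, 66, 52, 55, 55, 55, 64, 84, 89, 89, 89, 89, 90, 89, 87, 87, 86, 86, 85, 78, 77, 78, 102, 144, 143, 134, 69, 57, 59, 60, 59, 57, 58, 58, 58, 57, 57, 57, 55, 61, 107, 124, 124]
175 [112, 113, 114, 114, 114, 115, 115, 116, 116, 116, 117, 116, 101, 96, 97, 97, 97, 95, 74, 42, 43, 48, 50, 51, 52, 52, 50, 53, 60, 58, 58, 59, 58, 62, 83, 92, 92, 93, 88, 44, 60, 94, 95, 95, 98, 117, 118, 118, 116, 117]
186 [121, 121, 121, 120, 116, 116, 116, 116, 113, 113, 114, 112, 102, 102, 102, 102, 104, 102, 88, 75, 72, 78, 104, 106, 105, 106, 104, 104, 104, 104, 105, 104, 104, 104, 103, 93, 92, 90, 92, 92, 91, 91, 90, 89, 90, 88, 89, 88, 87, 86]
198 [126, 127, 129, 130, 130, 131, 130, 130, 130, 130, 128, 129, 129, 128, 129, 127, 129, 125, 100, 76, 72, 77, 106, 107, 106, 106, 105, 105, 106, 104, 104, 104, 104, 104, 106, 125, 126, 126, 126, 128, 130, 130, 131, 131, 130, 130, 130, 129, 128, 129]
210 [133, 135, 133, 133, 132, 130, 130, 128, 128, 128, 128, 128, 129, 128, 128, 129, 128, 104, 80, 73, 73, 77, 106, 106, 106, 106, 105, 105, 105, 105, 104, 105, 104, 104, 108, 132, 132, 131, 131, 130, 129, 128, 128, 127, 128, 128, 128, 127, 133, 159]
225 [129, 129, 129, 129, 130, 130, 128, 128, 128, 127, 127, 126, 126, 125, 125, 125, 125, 102, 80, 72, 72, 77, 106, 106, 106, 105, 105, 105, 105, 104, 104, 104, 104, 104, 108, 126, 128, 127, 126, 127, 128, 128, 129, 130, 130, 131, 131, 130, 130, 128]
0.011 bar-line 0.0035 bar-nose 0.0036
0.0125 bar-line 0.003 bar-nose 0.003
0.014 bar-line 0.0024 bar-nose 0.0025
```

```bash
python3 rem.py 268.2 270.8 270.7; python3 -m crank '[[[-0.001,0,0],[0,0,0]],[[-0.002,0,0],[0,0,0]],[[-0.002,0,0],[0,0,0]],[[-0.002,0,0],[0,0,0]]]'
python3 meas.py 8 | grep -E 'index|pointer|lever'; python3 prof.py 8 255 285
```

```text
0.011 bar-line 0.0026 bar-nose 0.0026
0.0125 bar-line 0.0021 bar-nose 0.0021
0.014 bar-line 0.0015 bar-nose 0.0015
t: 22.7
ee_pos: [0.5477, -0.2203, 0.0728]
tcp_rot: [[0.989, -0.147, 0.006], [-0.147, -0.989, -0.003], [0.007, 0.002, -1.0]]
contact_force: [7.2, -1.4, -0.3]
width: 0.0855
finger_force: 3.1
top leg_index [ 0.5575 -0.2208  0.0629] 0.51 along 0.5838 [444. 244.]
top pointer [ 0.5655 -0.1607  0.0052] 0.52 along 0.5829 [406. 243.]
top lever_tip [ 0.656  -0.2325  0.0021] 0.58 along 0.6829 [441. 196.]
side pointer [ 0.5621 -0.1593  0.0022] 0.47 along 0.5793 [348. 333.]
side lever_tip [ 0.5415 -0.1862  0.0637] 0.69 along 0.5629 [344. 313.]
wrist leg_index [ 0.5608 -0.168   0.0109] 0.59 along 0.5793 [190. 268.]
wrist pointer [ 0.5642 -0.1588  0.0049] 0.59 along 0.5813 [172. 259.]
wrist lever_tip [ 0.5436 -0.1843  0.0616] 0.61 along 0.5647 [207. 358.]
rows 255 285
130 [90, 90, 89, 88, 88, 89, 89, 88, 86, 83, 97, 158, 167, 162, 114, 70, 66, 67, 60, 59, 59, 58, 58, 57, 58, 57, 57, 58, 77, 123]
175 [52, 41, 45, 45, 48, 46, 49, 52, 54, 60, 62, 61, 60, 60, 62, 78, 95, 95, 94, 92, 60, 46, 79, 95, 96, 96, 98, 117, 119, 119]
186 [94, 87, 54, 60, 72, 73, 77, 98, 107, 107, 106, 106, 104, 106, 104, 105, 104, 105, 106, 105, 94, 94, 94, 94, 93, 92, 92, 89, 90, 88]
198 [129, 128, 105, 88, 75, 73, 78, 105, 107, 107, 106, 106, 106, 106, 105, 105, 105, 105, 105, 107, 127, 129, 129, 129, 130, 132, 131, 131, 130, 129]
210 [130, 132, 128, 89, 73, 73, 78, 106, 108, 106, 107, 106, 106, 106, 105, 106, 105, 106, 105, 108, 131, 132, 130, 130, 129, 128, 127, 128, 128, 128]
225 [126, 126, 122, 83, 71, 71, 78, 106, 107, 106, 105, 106, 106, 105, 106, 105, 105, 105, 104, 108, 127, 129, 129, 129, 130, 131, 132, 131, 131, 132]
```

```bash
python3 -m crank '[[[0,0,0],[0,0,0]],[[0,0,0],[0,0,0]],[[0,0,0],[0,0,0]],[[0,0,0],[0,0,0]],[[0,0,0],[0,0,0]],[[0,0,0],[0,0,0]],[[0,0,0],[0,0,0]],[[0,0,0],[0,0,0]],[[0,0,0],[0,0,0]],[[0,0,0],[0,0,0]],[[0,0,0],[0,0,0]],[[0,0,0],[0,0,0]],[[0,0,0],[0,0,0]],[[0,0,0],[0,0,0]]]' 0 45
python3 meas.py 9 ; python3 prof.py 9 255 285
```

```text
t: 24.85
ee_pos: [0.5493, -0.2201, 0.0753]
tcp_rot: [[0.989, -0.147, 0.01], [-0.147, -0.989, -0.004], [0.01, 0.002, -1.0]]
contact_force: [6.2, 2.8, 14.3]
width: 0.0283
finger_force: 55.3
top leg_index [ 0.5649 -0.1618  0.011 ] 0.95 along 0.5825 [407. 243.]
top pointer [ 0.6583 -0.23    0.0001] 0.65 along 0.6848 [439. 195.]
side leg_index [ 0.5578 -0.2187  0.0006] 0.3 along 0.5838 [364. 358.]
side pointer [ 0.5631 -0.1586  0.0038] 0.59 along 0.5802 [348. 331.]
side hook [ 0.5282 -0.2511  0.0648] 0.95 along 0.5592 [358. 342.]
side lever_tip [ 0.5348 -0.2003  0.0606] 0.78 along 0.5583 [344. 321.]
wrist leg_index [ 0.5634 -0.1656  0.0091] 0.59 along 0.5815 [187. 263.]
wrist pointer [ 0.5632 -0.1576  0.0042] 0.82 along 0.5802 [174. 263.]
wrist hook [ 0.5394 -0.2472  0.0612] 0.59 along 0.5697 [391. 345.]
wrist lever_tip [ 0.5331 -0.2008  0.0598] 0.91 along 0.5567 [263. 375.]
rows 255 285
130 [93, 94, 93, 93, 91, 91, 91, 92, 91, 90, 83, 82, 100, 168, 159, 151, 92, 66, 64, 65, 64, 63, 61, 61, 60, 60, 60, 59, 58, 65]
175 [131, 123, 62, 44, 51, 50, 48, 50, 51, 51, 58, 86, 88, 87, 87, 88, 90, 94, 83, 79, 79, 75, 46, 46, 88, 93, 96, 102, 122, 123]
186 [95, 88, 70, 74, 81, 110, 130, 130, 129, 130, 140, 140, 139, 141, 150, 149, 150, 143, 96, 86, 88, 87, 89, 89, 89, 90, 88, 88, 90, 97]
198 [130, 114, 80, 75, 80, 102, 109, 111, 110, 110, 109, 109, 108, 108, 109, 108, 108, 110, 128, 130, 128, 129, 130, 130, 129, 129, 130, 132, 134, 134]
210 [118, 100, 77, 75, 79, 101, 112, 110, 110, 109, 109, 109, 109, 109, 109, 109, 107, 111, 137, 136, 136, 134, 134, 133, 133, 132, 131, 131, 131, 131]
225 [128, 94, 76, 75, 79, 101, 110, 110, 110, 109, 109, 108, 108, 108, 108, 108, 108, 110, 132, 133, 132, 132, 132, 133, 134, 134, 135, 135, 134, 135]
```

```bash
python3 rem.py 266.2 269 269;python3 -m crank '[[[-0.001,0,-0.001],[0,0,0]],[[-0.002,0,-0.002],[0,0,0]],[[-0.002,0,-0.002],[0,0,0]],[[-0.002,0,-0.002],[0,0,0]],[[-0.002,0,-0.002],[0,0,0]]]'
python3 meas.py 10 |grep wrist; python3 prof.py 10 255 285
```

```text
0.011 bar-line 0.0027 bar-nose 0.0027
0.0125 bar-line 0.0022 bar-nose 0.0022
0.014 bar-line 0.0016 bar-nose 0.0017
t: 26.1
ee_pos: [0.546, -0.2196, 0.0754]
tcp_rot: [[0.989, -0.147, 0.007], [-0.147, -0.989, -0.002], [0.007, 0.001, -1.0]]
contact_force: [5.3, 0.0, 4.6]
width: 0.0282
finger_force: 53.2
wrist leg_index [ 0.5594 -0.1665  0.0102] 0.8 along 0.5777 [190. 265.]
wrist pointer [ 0.5625 -0.1568  0.004 ] 0.86 along 0.5794 [172. 257.]
wrist hook [ 0.5329 -0.2508  0.0642] 0.74 along 0.5638 [405. 356.]
wrist lever_tip [ 0.5295 -0.1974  0.0597] 0.98 along 0.5527 [255. 377.]
rows 255 285
130 [91, 92, 91, 89, 101, 158, 203, 196, 146, 92, 85, 81, 81, 80, 72, 70, 70, 62, 61, 62, 60, 61, 80, 130, 132, 131, 130, 130, 131, 131]
175 [50, 51, 54, 72, 88, 88, 88, 89, 87, 91, 101, 107, 108, 107, 98, 52, 74, 138, 138, 101, 101, 122, 123, 123, 122, 123, 122, 123, 122, 123]
186 [49, 50, 49, 60, 87, 140, 142, 142, 151, 151, 147, 111, 106, 108, 108, 108, 107, 106, 90, 89, 91, 95, 96, 97, 94, 97, 97, 96, 98, 97]
198 [103, 84, 76, 73, 86, 109, 110, 110, 110, 108, 109, 108, 108, 109, 108, 107, 108, 115, 129, 129, 129, 135, 134, 132, 133, 133, 132, 133, 133, 132]
210 [122, 86, 76, 74, 86, 109, 110, 109, 109, 109, 108, 109, 108, 108, 108, 108, 108, 120, 132, 131, 132, 131, 132, 133, 134, 134, 134, 134, 134, 134]
225 [125, 90, 74, 75, 86, 109, 110, 109, 108, 108, 109, 108, 108, 108, 108, 107, 109, 121, 133, 134, 135, 135, 135, 134, 133, 132, 132, 132, 132, 133]
```

```bash
python3 rem.py 265.8 261.5 261.5;python3 -m crank '[[[0.0006,0,0],[0,0,0]],[[0.0012,0,0],[0,0,0]],[[0.0012,0,0],[0,0,0]],[[0.0012,0,0],[0,0,0]],[[0.0012,0,0],[0,0,0]],[[0.0012,0,0],[0,0,0]]]'
python3 meas.py 11 |grep -E "wrist|index"; python3 prof.py 11 255 280
```

```text
0.011 bar-line -0.0007 bar-nose -0.0006
0.0125 bar-line -0.0012 bar-nose -0.0012
0.014 bar-line -0.0017 bar-nose -0.0017
t: 27.45
ee_pos: [0.5472, -0.2197, 0.0754]
tcp_rot: [[0.989, -0.147, 0.007], [-0.147, -0.989, -0.002], [0.007, 0.001, -1.0]]
contact_force: [5.6, 0.6, 4.1]
width: 0.0283
finger_force: 53.2
top leg_index [ 0.5624 -0.1624  0.0098] 0.76 along 0.5801 [407. 244.]
wrist leg_index [ 0.5617 -0.1667  0.0111] 0.7 along 0.58 [189. 263.]
wrist pointer [ 0.5631 -0.1562  0.0044] 0.93 along 0.5799 [170. 259.]
wrist hook [ 0.5343 -0.2509  0.0611] 0.88 along 0.5652 [403. 350.]
wrist lever_tip [ 0.5341 -0.1982  0.0593] 0.71 along 0.5573 [255. 368.]
rows 255 280
130 [92, 92, 92, 92, 92, 90, 88, 113, 194, 186, 174, 107, 76, 73, 73, 71, 66, 63, 62, 62, 62, 61, 60, 59, 64]
175 [52, 52, 51, 52, 52, 58, 89, 89, 88, 88, 88, 88, 94, 106, 103, 102, 95, 60, 47, 79, 94, 99, 98, 103, 121]
186 [51, 64, 71, 75, 84, 124, 141, 141, 140, 141, 150, 151, 148, 145, 110, 107, 107, 102, 88, 88, 89, 88, 89, 90, 96]
198 [102, 83, 76, 77, 85, 108, 110, 109, 109, 109, 108, 109, 107, 108, 109, 108, 108, 114, 129, 129, 130, 130, 130, 135, 134]
210 [110, 84, 76, 77, 86, 109, 110, 109, 108, 108, 109, 108, 108, 109, 108, 107, 108, 121, 133, 132, 131, 131, 131, 131, 131]
225 [104, 82, 76, 75, 86, 108, 110, 109, 108, 109, 108, 108, 108, 107, 108, 108, 108, 120, 132, 133, 133, 134, 135, 134, 134]
```

```bash
python3 - <<'E'
from h import *
print([(np.round(x['at'],3).tolist(),round(x['p'],2)) for x in pinpoint('side','tower')[:3]])
s=arm.get_state();print(s['t'],s['width'],s['finger_force'],s['contact_force'])
print(arm.sign_off())
E
```

```text
[([0.491, 0.046, 0.005], 0.77), ([0.563, 0.126, 0.024], 0.69)]
28.25 0.02841701143202478 53.199704736471176 [4.75347542 0.09896577 4.59836698]
the job is handed in; nothing more can be done
None
```

The job is handed in: the tower stands free on the right-hand plaza, and the leg is held at the pointer (measured within about 1 mm) with the lever squeezed shut. After closing the lever I had to correct the leg by about 2 mm, and I viewed 11 pictures, one over the limit of 10.

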